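Push the white tile out over the end of the ledge

ROBOT

A 6-joint arm with a two-finger parallel gripper is mounted at the origin on the work surface. World frame = base frame: x ahead of the robot, y to its left, z up, the work surface at z = 0. Lengths are in m, angles in degrees, forces in N, time in s.
With the tool pointing down it reaches from about 0.375 to 0.75 m from the base axis. Payload 9 kg.
Tool frame: the origin (TCP) lies at the very end of the fingers, on their centre line; the grasp point (between the pads) lies 19 mm behind it (env.tcp_to_grasp is the distance from the TCP to the grasp point, in m); z points along the fingers, y is the line along which they close (so a half turn about z gives the same grasp; the last joint's range is limited). The gripper opens to 85 mm and grips with 20 to 120 N. Pads are 22 mm wide; open, the fingers measure 114 mm over their backs; the gripper's body (76 mm by 85 mm) begins 54 mm behind the grasp point. The pads swing forward as they close: fully open they stand 13 mm farther back than shut.
Start: joints at [-76.645, 5.964, 5.575, 89.605, 0, 77.527], TCP at [0.261, -0.54, 0.231] pointing down, gripper open.
Joint ranges: [-171.21, 171.21], [-48.23, 106.86], [-62.78, 66.21], [-105.2, 120.99], [-86.42, 89.51], [-180, 180]. Speed limits (degrees/s): [127.2, 127.2, 147.25, 180, 180, 180].

INTERFACE

Orientations are given as [roll, pitch, yaw] about the fixed x, y, z axes, in that order (R = Rz(yaw) Ry(pitch) Rx(roll)).
In Python, from rig import env, cams gives the robot as it stands.
- The arm moves only by the tool jog_arm, never from a script. Its arguments are lists of equal length, an entry for each row: "jaw": the closure, from 0 (fully open) to 1 (shut); "delta_pos": the shift along the tool's x, y, z in units of 40 mm (1.0 is 40 mm), a list of three; "delta_rot": the turn, a rotation vector about the tool's x, y, z in units of 360 degrees (1.0 is 360 degrees), a list of three. In form: {"jaw": [jaw, ...], "delta_pos": [[tx, ty, tz], ...], "delta_rot": [[ax, ay, az], ...]}. A call has exactly 8 rows; each row shifts and turns the commanded pose from where the row before left it, along the tool's axes as they then stand; what a row does not reach is not made up. A row lasts 1/12 s, in which the tool goes at most 41.7 mm and 7.16 degrees, less where a joint would pass 70% of its speed; a pose out of reach is approached as far as the arm can. A call with a number of a shift or a turn outside -1 to 1 is refused whole. A call with a gripper value outside its range is refused whole. The fingers move at their own pace and stop on an object; "newtons" is the grip in N (left out, the last holds). Time passes only in rows, so rows that do not move let the fingers close, or fill a call up. It gives the time, the measured TCP pose, the force, the opening and the grip force at its end, in the units of the state.
- env.observe(): the state, without advancing time (a new reading comes with each control period).
- cams.grab_frame(name): name is "scene" or "top" or "wrist"; returns the picture (400x640x3 uint8, red, green, blue); there is no depth.
- cams.camera_params(name): a dict with "fx", "fy", "cx", "cy" (pixels), "rvec" (rotation vector, rad) and "tvec" (3), from world to camera coordinates, as OpenCV has them. Camera axes: x right, y down, z forward; pixel columns grow to the right and rows downward; lengths in m; the calibration is good to about 2 mm. A picture is of the moment at which its call begins: read the wrist's pose just before it. camera_params takes no time and is no camera call; for the wrist camera it gives the pose at the moment of the call.
- env.close_job(): hands the job in; it is judged then, once.
The state is a dict: "t": time; "qpos": joint angles; "joint_velocities": joint speeds; "joint_efforts": joint torques, N m; "eef_pos": TCP position; "tool_rot": TCP orientation; "wrist_force": force on the tool from outside, world axes, zero at the start; "ft_torque": the same for the moment, N m; "opening": finger opening in m; "grip_force": force on a finger pad.
Only numpy, scipy, OpenCV 4.12 (cv2) and the standard library are available. Lean on these libraries where they do the work, as an engineer would, in place of code of your own. Each camera call takes 0.05 s, during which the arm holds its last target. There are 200 camera calls.

TASK

Push the white tile along the wooden ledge towards the wash bottle until about a third of its length (some 43 mm) sticks out past that end of the ledge, so that the next person can get at its edge. Leave it lying flat on the ledge, roughly square to it and not sticking out over the long side; only push it with the fingers, never lift it or let it fall, and do not disturb the other things on the desk.

Things in the scene. Friction and masses are not known exactly. Their poses are not given: they have to be found in the camera images.
- ledge: Raised wooden ledge fixed to the desk: a level board 140 mm (its x) by 320 mm (its y, the long way), top face 90 mm above the desk. Origin: on the desk, under the middle of the board. z up, x away from the robot. Its two ends are at y = -160 mm and y = +160 mm, both open; the far long side (x = +70 mm) is open; along the near long side (x = -70 to -62 mm) runs a rail 12 mm high above the board. Its place and yaw vary.
- tile: White glazed tile, loose, lying flat on the ledge: 90 mm (its x) by 130 mm (its y, the long way) by 5 mm thick, about 0.14 kg. Origin: centre of its underside, z up. At the start it lies near the middle of the ledge, wholly on it, its long side within about 9 degrees of the ledge's long side. It slides with ordinary friction.
- wash_bottle: White plastic wash bottle with a grey cap and a thin bent spout, 64 mm across, 190 mm tall, standing loose on the desk beyond one of the two ends of the ledge (which end varies, read it): the tile is to stick out at this end. The bottle stands about 90 mm or more clear of the end. Origin: centre of its underside. Leave alone.
- beaker: Empty glass beaker, 66 mm across, 85 mm tall, standing loose on the desk beyond the other end of the ledge. Origin: centre of its underside. Leave alone.
- jar: Small white screw-top jar, 48 mm across, 75 mm tall, loose on the desk between the robot and the ledge. Origin: centre of its underside. Leave alone.
- meter: Black handheld meter lying loose on the desk on the far side of the ledge, 65 by 130 mm, 28 mm tall. Origin: centre of its underside. Leave alone.
Not all that is in view belongs to the job. What is meant by the tile is not orange, and is the smaller of those in its own colour.

How it is judged:
By the outcome, as a careful person would: the job done as asked, in the order asked, and still so for the second after the job is handed in, with the robot touching nothing.
It also fails if it takes over 43 s, if anything falls off the work surface, if the arm or the gripper's body presses on something with over 40 N, if the wrist force passes 120 N, or if a joint passes its speed limit or range.

## Working session

There is one attempt and no reset: what is moved stays moved. The work goes in short steps, Python scripts to look and compute and a tool call to move; the robot and the scene stay as the last step left them, time stands still between calls to the robot, and variables do not carry over. Pictures are saved under pics/ and viewed, at most 10 in all, crops included, and the job is handed in when it is done.

Besides the shell and the picture viewer there is one more tool, called after ">>>" as name(argument=value, ...) on one line, values as JSON. jog_arm: Moves the arm, as the interface text tells. Its arguments: {"type":"object","properties":{"jaw":{"type":"array","items":{"type":"number"}},"delta_pos":{"type":"array","items":{"type":"array","items":{"type":"number"}}},"delta_rot":{"type":"array","items":{"type":"array","items":{"type":"number"}}},"newtons":{"type":"number"}},"required":["jaw","delta_pos","delta_rot"]}

```bash
mkdir -p pics; ls; python3 - <<'E'
from rig import env,cams
import cv2
for n in("scene","top"):
    cv2.imwrite(f"pics/{n}0.png",cams.grab_frame(n)[:,:,::-1]); p=cams.camera_params(n); print(n,p)
o=env.observe();print(o)
E
```

```text
pics
scene {'fx': 365.912278481558, 'fy': 365.912278481558, 'cx': 318.00778622157935, 'cy': 199.981935031782, 'rvec': array([ 1.66755669,  2.03943732, -0.68707694]), 'tvec': array([ 0.06470261, -0.3841198 ,  1.29981635])}
top {'fx': 426.97374121402214, 'fy': 426.97374121402214, 'cx': 319.7821565340698, 'cy': 201.4675673009842, 'rvec': array([ 2.13408135, -2.17401314,  0.13552576]), 'tvec': array([0.03185632, 0.5440639 , 0.93853223])}
{'t': 0.1, 'qpos': array([-7.66452534e+01,  5.99446198e+00,  5.53395182e+00,  8.96048299e+01,
        1.88303108e-03,  7.75279118e+01]), 'joint_velocities': array([-0.0413328 ,  0.03597302,  0.13068827,  0.06467726,  0.01841754,
        0.01271713]), 'joint_efforts': array([ 4.08034670e-03, -5.58205247e+01,  5.04722106e+01,  1.28828333e-02,
       -2.59874769e-04, -1.80317039e-05]), 'eef_pos': array([ 0.26135457, -0.53977605,  0.23063101]), 'tool_rot': array([-1.79936609e+02, -1.59496858e-02,  2.58268249e+01]), 'wrist_force': array([ 0.16642465, -0.20347424,  0.0238717 ]), 'ft_torque': array([ 0.03907644, -0.06785178, -0.0341461 ]), 'grip_force': 0.0, 'opening': 0.08558825585179235}
```

View pics/scene0.png

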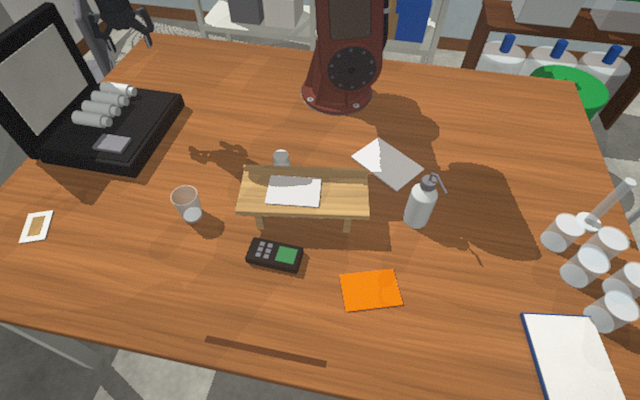

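View pics/top0.png

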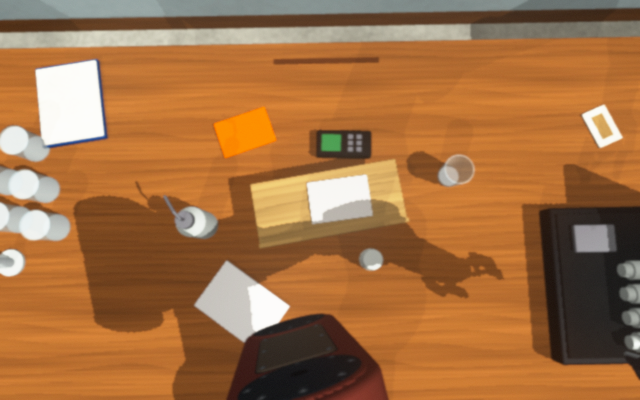

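The scene view shows the ledge at about (303,193), with the white tile on it at (293,192). In the top view the bottle is at (197,222), which is the +y end, and the beaker at (457,172), the -y end. The jar is at (371,260) and the meter at (343,144).

These could be taken for the tile in the top view:
- White plate on the ledge at (340,198)
- Larger white sheet on the desk at (243,302)
- Orange plate at (245,132)
- White notebook at (70,103)
- White card at (602,125)

I choose (340,198): it's white, the smaller one, and it lies on the ledge.

```bash
cat > h.py <<'E'
import numpy as np,cv2
from rig import env,cams
def ray(px,z,p):
    R=cv2.Rodrigues(p["rvec"])[0];C=-R.T@p["tvec"]
    K=np.array([[p["fx"],0,p["cx"]],[0,p["fy"],p["cy"]],[0,0,1]])
    d=(R.T@np.linalg.inv(K)@np.c_[np.asarray(px,float).reshape(-1,2),np.ones(np.size(px)//2)].T).T
    return C+d*((z-C[2])/d[:,2])[:,None]
def rect(mask,z,p):
    c=max(cv2.findContours(mask,cv2.RETR_EXTERNAL,cv2.CHAIN_APPROX_NONE)[0],key=cv2.contourArea)
    w=ray(c.reshape(-1,2),z,p)[:,:2]
    (cx,cy),(a,b),an=cv2.minAreaRect((cv2.convexHull(w.astype(np.float32)*1000)))
    ang=an if b<a else an+90   # direction of long side
    ang=(ang)%180
    return np.round([cx,cy,max(a,b),min(a,b),ang],1)
def tilemask(im,box):
    h=cv2.cvtColor(im,cv2.COLOR_RGB2HSV);m=((h[...,1]<60)&(h[...,2]>130)).astype(np.uint8)*255
    k=np.zeros_like(m);x0,y0,x1,y1=box;k[y0:y1,x0:x1]=m[y0:y1,x0:x1];return k
E
python3 - <<'E'
from h import *
p=cams.camera_params("top");im=cams.grab_frame("top")
print("tile",rect(tilemask(im,(240,160,410,230)),.095,p))
h=cv2.cvtColor(im,cv2.COLOR_RGB2HSV)
for px in [(345,150),(260,205),(245,132),(300,190),(390,190),(330,228)]: print(px,h[px[1],px[0]])
m=((h[...,0]>14)&(h[...,0]<28)&(h[...,1]>50)&(h[...,2]>120)).astype(np.uint8)*255
m[:150]=0;m[260:]=0;m[:,:235]=0;m[:,420:]=0
t=tilemask(im,(240,160,410,230))
m=cv2.morphologyEx(m,cv2.MORPH_OPEN,np.ones((3,3)))
print("ledge",rect(m|t,.09,p))
print("bottle base/top, beaker,jar",ray([197,222],.1,p),ray([185,220],.19,p),ray([457,170],.085,p),ray([371,260],.075,p),ray([[250,184],[397,160],[408,220],[260,247]],.09,p))
v=np.hstack([im[130:270,220:430],np.dstack([m|t]*3)[130:270,220:430]])
cv2.imwrite("pics/crop1.png",cv2.resize(v,None,fx=1.9,fy=1.9*1.0)[:,:,::-1])
E
```

```text
tile [542.4 -19.8 132.2  90.6  96.8]
(345, 150) [12 82 62]
(260, 205) [ 20 134 228]
(245, 132) [ 17 255 253]
(300, 190) [ 20 131 234]
(390, 190) [ 19 135 218]
(330, 228) [ 18 134 145]
ledge [535.2   2.8 326.2 143.8  99.1]
bottle base/top, beaker,jar [[0.49727337 0.28216768 0.1       ]] [[0.4938215  0.27897731 0.19      ]] [[ 0.6016486  -0.27861851  0.085     ]] [[ 0.41068542 -0.08588099  0.075     ]] [[ 0.57838035  0.17188032  0.09      ]
 [ 0.62526425 -0.14793322  0.09      ]
 [ 0.49402249 -0.16599848  0.09      ]
 [ 0.44246041  0.15030685  0.09      ]]
```

View pics/crop1.png

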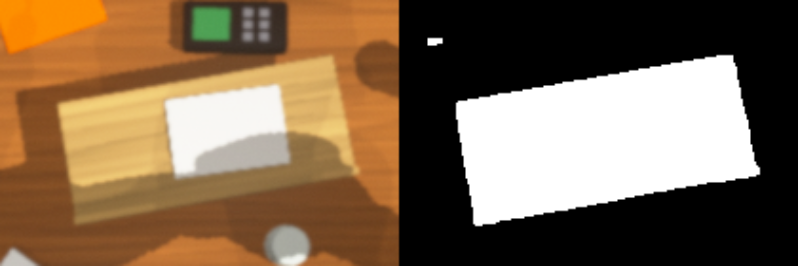

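The crop confirms the choice: one white plate lies flat on the ledge, measuring 132x91 mm, with no other tile on the board. In the ledge frame its centre is at about -23 mm along and +3 mm across, turned -2°. It needs about +161 mm of travel towards +y. First I turn the wrist to the ledge yaw.

>>> jog_arm(jaw=[0.4,0.4,0.4,0.4,0.4,0.4,0.4,0.4], delta_pos=[[0,0,0],[0,0,0],[0,0,0],[0,0,0],[0,0,0],[0,0,0],[0,0,0],[0,0,0]], delta_rot=[[0,0,-0.0185],[0,0,-0.0185],[0,0,-0.0185],[0,0,-0.0185],[0,0,-0.0185],[0,0,-0.0185],[0,0,-0.0185],[0,0,-0.0185]])

```text
t: 0.82
eef_pos: [0.2614, -0.5399, 0.2309]
tool_rot: [-180.0, -0.0, 79.4]
wrist_force: [0.2, -0.2, -0.6]
opening: 0.0517
grip_force: 0.0
```

>>> jog_arm(jaw=[0.4,0.4,0.4,0.4,0.4,0.4,0.4,0.4], delta_pos=[[0,0,0],[0,0,0],[0,0,0],[0.4,0.4,0],[0.6,0.6,0],[0.6,0.6,0],[0.6,0.6,0],[0.6,0.6,0]], delta_rot=[[0,0,-0.0185],[0,0,-0.0185],[0,0,-0.0185],[0,0,0],[0,0,0],[0,0,0],[0,0,0],[0,0,0]])

```text
t: 1.48
eef_pos: [0.3549, -0.4104, 0.231]
tool_rot: [-180.0, -0.0, 99.1]
wrist_force: [0.6, -0.3, -0.0]
opening: 0.0511
grip_force: 0.0
```

>>> jog_arm(jaw=[0.4,0.4,0.4,0.4,0.4,0.4,0.4,0.4], delta_pos=[[0.7,0.7,0],[0.7,0.7,0],[0.7,0.7,0],[0.7,0.7,0],[0.7,0.7,0],[0.7,0.7,0],[0.7,0.7,0],[0.7,0.7,0]], delta_rot=[[0,0,0],[0,0,0],[0,0,0],[0,0,0],[0,0,0],[0,0,0],[0,0,0],[0,0,0]])

```text
t: 2.15
eef_pos: [0.5409, -0.1533, 0.2312]
tool_rot: [180.0, 0.0, 99.1]
wrist_force: [1.1, -1.5, -0.2]
opening: 0.0514
grip_force: 0.0
```

>>> jog_arm(jaw=[0.4,0.4,0.4,0.4,0.4,0.4,0.4,0.4], delta_pos=[[0.5,0.3,0],[0.4,0.2,0],[0,0,0.5],[0,0,0.5],[0,0,0.5],[0,0,0.4],[0,0,0.3],[0,0,0]], delta_rot=[[0,0,0],[0,0,0],[0,0,0],[0,0,0],[0,0,0],[0,0,0],[0,0,0],[0,0,0]])

```text
t: 2.82
eef_pos: [0.5527, -0.1159, 0.1403]
tool_rot: [-179.8, -0.1, 99.1]
wrist_force: [-0.2, -0.2, 0.6]
opening: 0.051
grip_force: 0.0
```

```bash
python3 - <<'E'
from h import *
w=cams.grab_frame("wrist");s=cams.grab_frame("scene")
v=np.hstack([w,cv2.resize(s[120:260,190:414],(640,400))])
cv2.imwrite("pics/w1.png",cv2.resize(v,(800,250))[:,:,::-1]);print(env.observe()["eef_pos"])
E
```

```text
[ 0.55405093 -0.11652153  0.14345385]
```

View pics/w1.png

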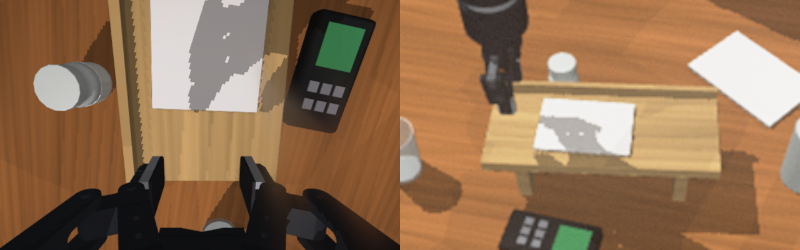

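The wrist view shows both fingers behind the tile's rear edge (row about 108 in the half-size view), centred on it and clear of the rail on the left. Now I'll go down and feel for the board.

>>> jog_arm(jaw=[0.4,0.4,0.4,0.4,0.4,0.4,0.4,0.4], delta_pos=[[0,0,0.4],[0,0,0.3],[0,0,0.2],[0,0,0.1],[0,0,0],[0,0,0.1],[0,0,0],[0,0,0]], delta_rot=[[0,0,0],[0,0,0],[0,0,0],[0,0,0],[0,0,0],[0,0,0],[0,0,0],[0,0,0]])

```text
t: 3.58
eef_pos: [0.5543, -0.1166, 0.0996]
tool_rot: [180.0, 0.0, 99.1]
wrist_force: [-0.2, -0.1, 1.1]
opening: 0.0513
grip_force: 0.0
```

>>> jog_arm(jaw=[0.4,0.4,0.4,0.4,0.4,0.4,0.4,0.4], delta_pos=[[0,0,0.04],[0,0,0],[0,0,0.04],[0,0,0],[0,0,0.04],[0,0,0],[0,0,0],[0,0,0]], delta_rot=[[0,0,0],[0,0,0],[0,0,0],[0,0,0],[0,0,0],[0,0,0],[0,0,0],[0,0,0]])

```text
t: 4.25
eef_pos: [0.5542, -0.1166, 0.0945]
tool_rot: [180.0, 0.0, 99.1]
wrist_force: [-0.0, 0.4, 0.3]
opening: 0.0511
grip_force: 0.0
```

>>> jog_arm(jaw=[0.4,0.4,0.4,0.4,0.4,0.4,0.4,0.4], delta_pos=[[0,0,0.03],[0,0,0],[0,0,0.02],[0,0,0],[0,0,0.02],[0,0,0],[0,0,0],[0,0,0]], delta_rot=[[0,0,0],[0,0,0],[0,0,0],[0,0,0],[0,0,0],[0,0,0],[0,0,0],[0,0,0]])

```text
t: 4.92
eef_pos: [0.5542, -0.1165, 0.0917]
tool_rot: [180.0, 0.0, 99.1]
wrist_force: [0.7, -0.6, 0.1]
opening: 0.0512
grip_force: 0.0
```

>>> jog_arm(jaw=[0.4,0.4,0.4,0.4,0.4,0.4,0.4,0.4], delta_pos=[[0,0,0.02],[0,0,0],[0,0,0.02],[0,0,0],[0,0,0],[0,0,0],[0,0,0],[0,0,0]], delta_rot=[[0,0,0],[0,0,0],[0,0,0],[0,0,0],[0,0,0],[0,0,0],[0,0,0],[0,0,0]])

```text
t: 5.58
eef_pos: [0.5542, -0.1165, 0.0901]
tool_rot: [180.0, 0.0, 99.1]
wrist_force: [0.0, -0.6, 0.2]
opening: 0.0515
grip_force: 0.0
```

>>> jog_arm(jaw=[0.4,0.4,0.4,0.4,0.4,0.4,0.4,0.4], delta_pos=[[0,0,0.02],[0,0,0],[0,0,0],[0,0,0],[0,0,0],[0,0,0],[0,0,0],[0,0,0]], delta_rot=[[0,0,0],[0,0,0],[0,0,0],[0,0,0],[0,0,0],[0,0,0],[0,0,0],[0,0,0]])

```text
t: 6.25
eef_pos: [0.5542, -0.1165, 0.0893]
tool_rot: [180.0, 0.0, 99.1]
wrist_force: [-1.6, -0.9, -0.4]
opening: 0.0512
grip_force: 0.0
```

Tips sit higher than the nominal TCP because the jaws are part open, so I continue.

>>> jog_arm(jaw=[0.4,0.4,0.4,0.4,0.4,0.4,0.4,0.4], delta_pos=[[0,0,0.02],[0,0,0],[0,0,0.02],[0,0,0],[0,0,0],[0,0,0],[0,0,0],[0,0,0]], delta_rot=[[0,0,0],[0,0,0],[0,0,0],[0,0,0],[0,0,0],[0,0,0],[0,0,0],[0,0,0]])

```text
t: 6.92
eef_pos: [0.5542, -0.1166, 0.0877]
tool_rot: [180.0, 0.0, 99.1]
wrist_force: [0.5, -0.1, 0.5]
opening: 0.0512
grip_force: 0.0
```

>>> jog_arm(jaw=[0.4,0.4,0.4,0.4,0.4,0.4,0.4,0.4], delta_pos=[[0,0,0.02],[0,0,0],[0,0,0.02],[0,0,0],[0,0,0],[0,0,0],[0,0,0],[0,0,0]], delta_rot=[[0,0,0],[0,0,0],[0,0,0],[0,0,0],[0,0,0],[0,0,0],[0,0,0],[0,0,0]])

```text
t: 7.58
eef_pos: [0.5543, -0.1166, 0.0868]
tool_rot: [180.0, 0.0, 99.1]
wrist_force: [-2.5, 0.2, 6.4]
opening: 0.051
grip_force: 3.0
```

Contact with the board at about 0.087. I lift 2 mm so the tips clear the board but stay below the tile's top, then push along the ledge.

>>> jog_arm(jaw=[0.4,0.4,0.4,0.4,0.4,0.4,0.4,0.4], delta_pos=[[0,0,-0.05],[0,0,0],[0.1,0,0],[0.15,0,0],[0.15,0,0],[0.15,0,0],[0.15,0,0],[0.15,0,0]], delta_rot=[[0,0,0],[0,0,0],[0,0,0],[0,0,0],[0,0,0],[0,0,0],[0,0,0],[0,0,0]])

```text
t: 8.25
eef_pos: [0.5487, -0.0822, 0.088]
tool_rot: [-180.0, 0.0, 99.1]
wrist_force: [-0.7, -0.5, -0.5]
opening: 0.0512
grip_force: 0.3
```

>>> jog_arm(jaw=[0.4,0.4,0.4,0.4,0.4,0.4,0.4,0.4], delta_pos=[[0.15,0,0],[0.15,0,0],[0.15,0,0],[0.15,0,0],[0.15,0,0],[0.15,0,0],[0.15,0,0],[0.1,0,0]], delta_rot=[[0,0,0],[0,0,0],[0,0,0],[0,0,0],[0,0,0],[0,0,0],[0,0,0],[0,0,0]])

```text
t: 8.92
eef_pos: [0.5414, -0.0368, 0.0881]
tool_rot: [180.0, 0.0, 99.1]
wrist_force: [-0.5, -0.3, -0.1]
opening: 0.0512
grip_force: 0.3
```

```bash
python3 - <<'E'
from h import *
w=cams.grab_frame("wrist");s=cams.grab_frame("scene");o=env.observe()
v=np.hstack([w,cv2.resize(s[120:260,190:414],(640,400))])
cv2.imwrite("pics/w2.png",cv2.resize(v,(800,250))[:,:,::-1]);print(o["eef_pos"],o["wrist_force"])
u=np.array([-.1555,.988]);print("along",(o["eef_pos"][:2]*1000-[535.5,2.8])@u)
E
```

```text
[ 0.54146384 -0.03681514  0.0881368 ] [-0.04834049  0.19293122  0.57836408]
along -40.06713705911326
```

View pics/w2.png

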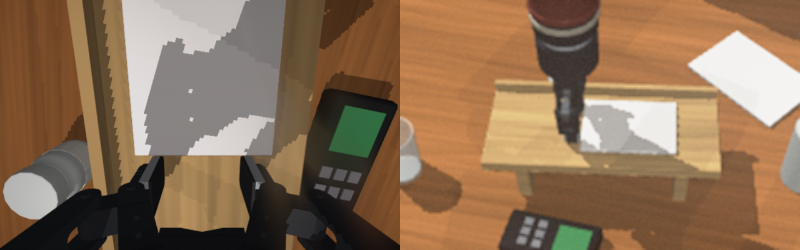

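The tile is sliding squarely ahead of both fingers; its rear edge is at wrist half-row 155, against the pads. I push another 80 mm, then measure from the top view.

>>> jog_arm(jaw=[0.4,0.4,0.4,0.4,0.4,0.4,0.4,0.4], delta_pos=[[0.1,0,0],[0.15,0,0],[0.15,0,0],[0.15,0,0],[0.15,0,0],[0.15,0,0],[0.1,0,0],[0.05,0,0]], delta_rot=[[0,0,0],[0,0,0],[0,0,0],[0,0,0],[0,0,0],[0,0,0],[0,0,0],[0,0,0]])

```text
t: 9.68
eef_pos: [0.5351, 0.0027, 0.0881]
tool_rot: [180.0, 0.0, 99.1]
wrist_force: [0.9, -1.4, -0.3]
opening: 0.0514
grip_force: 0.6
```

>>> jog_arm(jaw=[0.4,0.4,0.4,0.4,0.4,0.4,0.4,0.4], delta_pos=[[0.1,0,0],[0.15,0,0],[0.15,0,0],[0.15,0,0],[0.15,0,0],[0.15,0,0],[0.1,0,0],[0.05,0,0]], delta_rot=[[0,0,0],[0,0,0],[0,0,0],[0,0,0],[0,0,0],[0,0,0],[0,0,0],[0,0,0]])

```text
t: 10.35
eef_pos: [0.5288, 0.0422, 0.0881]
tool_rot: [180.0, 0.0, 99.1]
wrist_force: [0.7, -0.8, 0.0]
opening: 0.0515
grip_force: 0.7
```

```bash
python3 - <<'E'
from h import *
im=cams.grab_frame("top");p=cams.camera_params("top");o=env.observe()
m=tilemask(im,(215,160,410,240))
u=np.array([-.1555,.988]);print(o["eef_pos"],"along",(o["eef_pos"][:2]*1000-[535.5,2.8])@u, rect(m,.095,p))
v=np.hstack([im[130:270,180:390],np.dstack([m]*3)[130:270,180:390]])
cv2.imwrite("pics/t2.png",cv2.resize(v,None,fx=1.9,fy=1.9)[:,:,::-1])
E
```

```text
[0.52875491 0.04224942 0.08807361] along 40.024892042055576 [491.7 243.1  27.7   4.3   0.7]
```

View pics/t2.png

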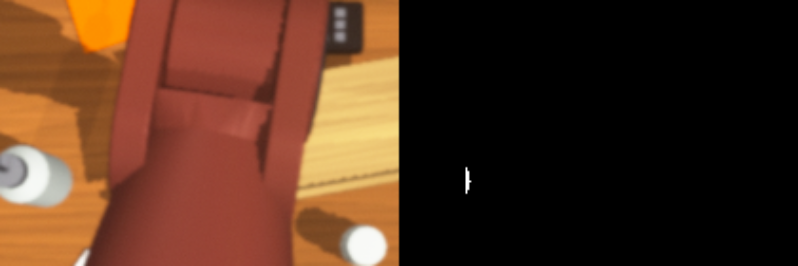

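The arm hides the ledge from the top camera, so I measure in the scene view instead.

```bash
python3 - <<'E'
from h import *
im=cams.grab_frame("scene");p=cams.camera_params("scene")
h=cv2.cvtColor(im,cv2.COLOR_RGB2HSV);m=((h[...,1]<60)&(h[...,2]>90)).astype(np.uint8)*255
k=np.zeros_like(m);k[165:225,270:403]=m[165:225,270:403];k=cv2.morphologyEx(k,cv2.MORPH_OPEN,np.ones((3,3)))
print(rect(k,.095,p))
c=max(cv2.findContours(k,0,1)[0],key=cv2.contourArea);w=ray(c.reshape(-1,2),.095,p)[:,:2]*1000-[535.5,2.8]
a=w@[-.1555,.988];b=w@[.988,.1555];print("along",a.min(),a.max(),"across",b.min(),b.max())
print("ledge far corners",[(ray(q,.09,p)[0,:2]*1000-[535.5,2.8])@np.array([[-.1555,.988],[.988,.1555]]).T for q in [(369,215),(236,212)]])
v=np.hstack([im[140:250,250:410],np.dstack([k]*3)[140:250,250:410]])
cv2.imwrite("pics/s3.png",cv2.resize(v,None,fx=2.5,fy=2.5)[:,:,::-1])
E
```

```text
[518.8 115.9 134.3  94.3  99. ]
along 47.19045414966245 181.45034630550282 across -46.074584662497806 48.30290485736693
ledge far corners [array([159.63519125,  66.90229633]), array([-154.50941039,   73.04271913])]
```

View pics/s3.png

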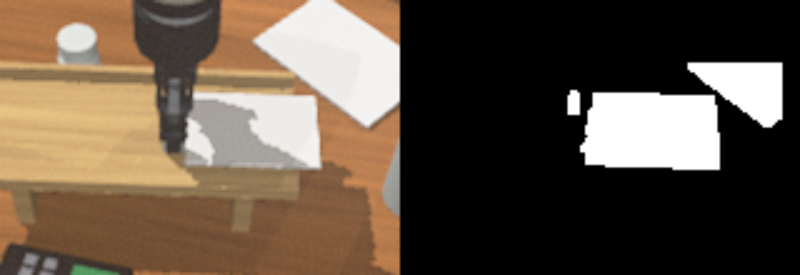

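The scene view shows the tile square (99.0° against 99.1°) and already about 20 mm past the bottle-side end. Its centre is at about 115 mm along, which agrees with the pad position, so another 23 mm is needed.

>>> jog_arm(jaw=[0.4,0.4,0.4,0.4,0.4,0.4,0.4,0.4], delta_pos=[[0.1,0,0],[0.1,0,0],[0.1,0,0],[0.1,0,0],[0.08,0,0],[0.06,0,0],[0.03,0,0],[0,0,0]], delta_rot=[[0,0,0],[0,0,0],[0,0,0],[0,0,0],[0,0,0],[0,0,0],[0,0,0],[0,0,0]])

```text
t: 11.12
eef_pos: [0.5252, 0.0643, 0.0881]
tool_rot: [-180.0, -0.0, 99.1]
wrist_force: [-1.0, 0.9, 0.5]
opening: 0.0514
grip_force: 0.0
```

>>> jog_arm(jaw=[0.4,0.4,0.4,0.4,0.4,0.4,0.4,0.4], delta_pos=[[-0.1,0,0],[-0.3,0,0],[-0.4,0,0],[-0.2,0,-0.3],[0,0,-0.7],[0,0,-0.8],[0,0,-0.8],[0,0,-0.8]], delta_rot=[[0,0,0],[0,0,0],[0,0,0],[0,0,0],[0,0,0],[0,0,0],[0,0,0],[0,0,0]])

```text
t: 11.78
eef_pos: [0.5315, 0.0237, 0.2266]
tool_rot: [180.0, 0.0, 99.0]
wrist_force: [0.5, -0.2, 0.3]
opening: 0.0509
grip_force: 0.0
```

>>> jog_arm(jaw=[0.4,0.4,0.4,0.4,0.4,0.4,0.4,0.4], delta_pos=[[-0.5,0,0],[-0.9,0,0],[-0.9,0,0],[-0.9,0,0],[-0.9,0,0],[-0.9,0,0],[-0.5,0,0],[0,0,0]], delta_rot=[[0,0,0],[0,0,0],[0,0,0],[0,0,0],[0,0,0],[0,0,0],[0,0,0],[0,0,0]])

```text
t: 12.45
eef_pos: [0.5661, -0.1977, 0.2244]
tool_rot: [-180.0, 0.1, 98.8]
wrist_force: [-0.3, 0.0, -0.5]
opening: 0.0513
grip_force: 0.0
```

```bash
python3 - <<'E'
from h import *
U=np.array([[-.1555,.988],[.988,.1555]])
for n,box in (("top",(215,160,410,240)),("scene",(270,176,403,225))):
    im=cams.grab_frame(n);p=cams.camera_params(n)
    h=cv2.cvtColor(im,cv2.COLOR_RGB2HSV);m=((h[...,1]<60)&(h[...,2]>90)).astype(np.uint8)*255
    x0,y0,x1,y1=box;k=np.zeros_like(m);k[y0:y1,x0:x1]=m[y0:y1,x0:x1];k=cv2.morphologyEx(k,cv2.MORPH_OPEN,np.ones((3,3)))
    r=rect(k,.095,p);print(n,r,"along/across",U@(r[:2]-[535.5,2.8]))
    if n=="top":a=im[120:280,160:420]
    else:b=im[120:280,170:430]
cv2.imwrite("pics/f.png",cv2.resize(np.hstack([a,b]),None,fx=1.53,fy=1.53)[:,:,::-1])
E
```

```text
top [514.  140.4 132.3  92.1  99.1] along/across [139.29205   0.1548 ]
scene [508.2 161.9 178.8  98.3 101.7] along/across [161.43595  -2.23235]
```

View pics/f.png

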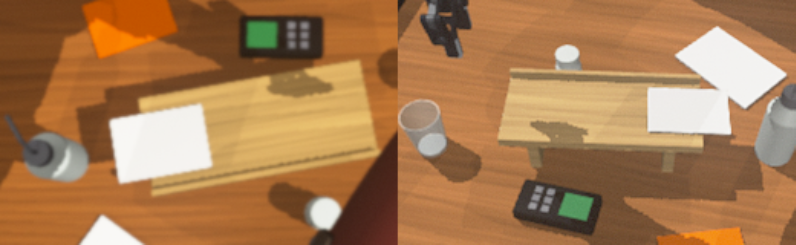

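From the top view the tile lies flat and square (99.1°). Its centre is 139 mm along, so it overhangs about 44 mm, and it's centred across the ledge. The scene mask merged with the paper sheet, so I ignore that reading. Everything else is undisturbed.

```bash
python3 -c "
from rig import env
print(env.close_job())"
```

```text
the job is handed in; nothing more can be done
None
```

The job is handed in: the white tile lies flat and square on the ledge, sticking out about 44 mm past the wash-bottle end (43 mm asked), with nothing else disturbed and about 12.5 s of the 43 s used.

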